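# Dismantle the stacked impactor into its cleaning nests

## Robot

A 6-joint arm with a two-finger parallel gripper is mounted at the origin on the work surface. World frame = base frame: x ahead of the robot, y to its left, z up, the work surface at z = 0. Lengths are in m, angles in rad, forces in N, time in s.
With the tool pointing down it reaches from about 0.35 to 0.725 m from the base axis. Payload 6 kg.
Tool frame: the origin (TCP) lies at the very end of the fingers, on their centre line; the grasp point (between the pads) lies 19 mm behind it (env.grasp_offset is the distance from the TCP to the grasp point, in m); z points along the fingers, y is the line along which they close (so a half turn about z gives the same grasp; the last joint's range is limited). The gripper opens to 85 mm and grips with 20 to 120 N. Pads are 22 mm wide; open, the fingers measure 114 mm over their backs; the gripper's body (76 mm by 85 mm) begins 54 mm behind the grasp point. The pads swing forward as they close: fully open they stand 13 mm farther back than shut.
Start: joints at [-0.784, 0.04, 0.085, 0, -1.615, -0.334], TCP at [0.262, -0.54, 0.231] pointing down, gripper open.
Joint ranges: [-2.56, 2.56], [-1.29, 2.01], [-1.08, 1.49], [-3.29, 1.98], [-2.81, -0.18], [-2.99, 2.99]. Speed limits (rad/s): [2.57, 2.57, 3.01, 3.14, 3.14, 3.14].

## Interface

Orientations are given as [roll, pitch, yaw] about the fixed x, y, z axes, in that order (R = Rz(yaw) Ry(pitch) Rx(roll)).
In Python, from bench import env gives the robot as it stands.
- The arm moves only by the shell command python3 steer.py, which reads ROWS from standard input. ROWS is a JSON list of rows, 1 to 8 of them, each an object with the fields jaw (the finger opening in m), xyz (a list: dx, dy, dz in shares of 1 m (1.0 is 1 m)), yaw (a turn about the tool's z in parts of the range, where 1.0 means pi rad); a field left out counts as zero (the opening has to be given); each row is the pose to reach, as a shift and turn from the pose commanded when the command began, along the tool's axes at that moment; what a row does not reach only later rows make up. A row lasts 1/12 s, in which the tool goes at most 0.0417 m and 0.125 rad, less where a joint would pass 70% of its speed; a pose out of reach is approached as far as the arm can. The fingers move at their own pace and stop on an object; the grip force is fixed at half the most. Time passes only in rows, so rows that do not move let the fingers close. It prints the time, the measured TCP pose, the force, the opening and the grip force at its end. No shift or turn number may pass 1 either way. Input that does not fit is refused with a message, and nothing moves.
- env.read_state(): the state, without advancing time (a new reading comes with each control period).
- env.get_image(name): name is "scene" or "top" or "wrist"; returns a dict with "img" (400x640x3 uint8, red, green, blue), "fov_y" (degrees; the focal length in pixels is half the picture's height over the tangent of half this angle, whatever the lens; pixels are square), "cx", "cy" (the principal point, pixels), "world_from_camera" (4x4, takes a point from camera to world coordinates). Camera axes: x right, y down, z forward; pixel columns grow to the right and rows downward; lengths in m; the calibration is good to about 2 mm. A picture is of the moment at which its call begins. There is no depth.
- env.hand_in(): hands the job in; it is judged then, once.
The state is a dict: "t": time; "q": joint angles; "qd": joint speeds; "tau": joint torques, N m; "eef_pos": TCP position; "tcp_rot": TCP orientation; "contact_force": force on the tool from outside, world axes, zero at the start; "torque": the same for the moment, N m; "width": finger opening in m; "finger_force": force on a finger pad.
Only numpy, scipy, OpenCV 4.12 (cv2) and the standard library are available. Lean on these libraries where they do the work, as an engineer would, in place of code of your own. Each camera call takes 0.05 s, during which the arm holds its last target. There are 200 camera calls.

## Task

Take the stacked aerosol impactor apart from the top and put each of its four parts, right way up, into the nest that fits it: the hose-stub cap in the smallest round recess, the small and the large round stage in the next two sizes, and the square base block in the square recess, every part lying flat on the floor of its recess. Set the parts down rather than dropping them or knocking them over, and leave the wrench and the blue filter where they lie.

Things in the scene. Friction and masses are not known exactly. Their poses are not given: they have to be found in the camera images.
- cap: Top of the stack: steel inlet cap, a round body 28 mm in diameter and 26 mm high, narrowing above it to a hose stub 12 mm in diameter (a 14 mm bead near its end) on the same axis; 48 mm high in all, about 50 g. Origin: centre of the underside; z up along the axis. Turning about z is of no importance.
- small_stage: Second from the top: round aluminium nozzle stage, a plain disc 40 mm in diameter, 24 mm high, about 70 g. Origin: centre of the underside; z up.
- large_stage: Third from the top: round aluminium nozzle stage, a plain disc 52 mm in diameter, 24 mm high, about 110 g. Origin: centre of the underside; z up.
- block: Bottom of the stack, on the table: square aluminium base block, 64 x 64 mm, 26 mm high, about 200 g, with vertical plain sides. Origin: centre of the underside; x and y square to its sides, z up. The four parts only rest flat on one another, nearly centred (within a few mm), nothing holds them together, so from above the rim of each is seen round the next.
- nest_cap: Fixed white plastic plate, 54 x 54 mm and 10 mm thick on the table, with one round, 38 mm diameter recess in the middle, 4 mm deep (recess floor 6 mm above the table). Flat floor with a thin dark rubber lining. Origin: centre of the underside, under the middle of the recess; z up. The nest for the cap.
- nest_small: Fixed white plastic plate, 66 x 66 mm and 10 mm thick on the table, with one round, 50 mm diameter recess in the middle, 4 mm deep (recess floor 6 mm above the table). Flat floor with a thin dark rubber lining. Origin: centre of the underside, under the middle of the recess; z up. The nest for the small stage.
- nest_large: Fixed white plastic plate, 78 x 78 mm and 10 mm thick on the table, with one round, 62 mm diameter recess in the middle, 4 mm deep (recess floor 6 mm above the table). Flat floor with a thin dark rubber lining. Origin: centre of the underside, under the middle of the recess; z up. The nest for the large stage.
- nest_block: Fixed white plastic plate, 92 x 92 mm and 10 mm thick on the table, with one square, 74 x 74 mm recess in the middle, 4 mm deep (recess floor 6 mm above the table). Flat floor with a thin dark rubber lining. Origin: centre of the underside, under the middle of the recess; z up. The nest for the base block, which must be turned square with it; x and y are square to the sides.
- wrench: Steel wrench 160 mm long, lying on the table near the robot, roughly along the world's y; not to be moved. Origin at its middle on the table; x along its length.
- filter: Blue plastic inline filter 110 mm long with its stubs, 36 mm thick, lying on the table on the far side, roughly along the world's y; not to be moved. Origin: middle of its underside; x along its length.

How it is judged:
At the end, for the whole second after the job is handed in: Each of the four parts rests in its own nest: centre within 10 mm of the nest's centre (horizontally), its underside 3 to 8.5 mm above the nest's underside (the recess floor is at 6 mm, the rim at 10 mm), upright within 0.08 rad, at rest (under 0.02 m/s and 0.2 rad/s) and free of the fingers (horizontal distance between cap and nest_cap below 0.01 m and z of cap in the frame of nest_cap between 0.003 and 0.0085 m and angle between each of cap, small_stage, large_stage, block's own z axis and vertical below 0.08 rad and linear speed of each of cap, small_stage, large_stage, block below 0.02 m/s and angular speed of each of cap, small_stage, large_stage, block below 0.2 rad/s and contact force between each of cap, small_stage, large_stage, block and the fingers below 0.1 N and horizontal distance between small_stage and nest_small below 0.01 m and z of small_stage in the frame of nest_small between 0.003 and 0.0085 m and horizontal distance between large_stage and nest_large below 0.01 m and z of large_stage in the frame of nest_large between 0.003 and 0.0085 m and horizontal distance between block and nest_block below 0.01 m and z of block in the frame of nest_block between 0.003 and 0.0085 m); the robot touches nothing.
It fails at once if a part is dropped or knocked off: it goes faster than 0.6 m/s while the fingers do not touch it (a free drop of about 2 cm) ((contact force between cap and the fingers below 0.05 N and linear speed of cap above 0.6 m/s) or (contact force between small_stage and the fingers below 0.05 N and linear speed of small_stage above 0.6 m/s) or (contact force between large_stage and the fingers below 0.05 N and linear speed of large_stage above 0.6 m/s) or (contact force between block and the fingers below 0.05 N and linear speed of block above 0.6 m/s)).
It fails at once if the wrench or the blue filter is moved by more than 20 mm (distance of any of wrench, filter from where it was at the start of the episode above 0.02 m).
It also fails if it takes over 120 s, if anything falls off the work surface, if the arm or the gripper's body presses on something with over 40 N, if the wrist force passes 120 N, or if a joint passes its speed limit or range.

## Working session

There is one attempt and no reset: what is moved stays moved. The work goes in short steps, Python scripts to look and compute and a shell command to move; the robot and the scene stay as the last step left them, time stands still between calls to the robot, and variables do not carry over. Pictures are saved under pics/ and viewed, at most 14 in all, crops included, and the job is handed in when it is done.

```bash
ls; mkdir -p pics
python3 - <<'E'
from bench import env
import cv2
s=env.read_state(); print(s)
for n in ["top","scene"]:
    d=env.get_image(n); print(n,d["fov_y"],d["cx"],d["cy"],d["world_from_camera"].tolist() if hasattr(d["world_from_camera"],'tolist') else d["world_from_camera"])
    cv2.imwrite(f"pics/{n}0.png",cv2.cvtColor(d["img"],cv2.COLOR_RGB2BGR))
E
```

```text
bench.py
pics
steer.py
{'t': 0.0, 'q': array([-7.84276543e-01,  4.08269883e-02,  8.38119270e-02, -4.45275539e-04,
       -1.61551429e+00, -3.33688795e-01]), 'qd': array([-1.01396877e-03, -1.41221196e-03,  2.28332720e-04, -4.59331654e-05,
        1.15023865e-03,  1.64571567e-03]), 'tau': array([ 1.85941281e-04, -3.68195522e+01,  3.47420025e+01,  6.93236500e+00,
       -5.33446757e-03,  8.41564002e-06]), 'eef_pos': array([ 0.26242528, -0.53920111,  0.2302745 ]), 'tcp_rot': array([ 3.13980952e+00, -1.47290283e-04, -2.68874201e+00]), 'contact_force': array([ 0.59535147, -0.22060774,  0.91171077]), 'torque': array([ 0.01738202, -0.04945842, -0.00332144]), 'finger_force': 0.0, 'width': 0.08530344614687492}
top 53.75765323311783 317.3307481406007 201.86551373313497 [[-0.026445674027694082, -0.9873597623312508, 0.1562732416455141, 0.43203506547449394], [-0.9994574187080394, 0.023045072936057932, -0.023532802698256534, 0.011648590163465028], [0.019634014227463675, -0.15681079153727928, -0.9874334818825865, 0.9383423895999761], [0.0, 0.0, 0.0, 1.0]]
scene 46.417204821604116 317.0654041006731 205.08289483900725 [[-0.8523593541265649, 0.2942557551863818, -0.4323159515593167, 1.139618114447613], [0.522949738812838, 0.4753842808311196, -0.7074838204611212, 0.9482395623208564], [-0.002664978148086893, -0.8291099662158039, -0.5590792088900274, 0.8162574087079518], [0.0, 0.0, 0.0, 1.0]]
```

View pics/top0.png

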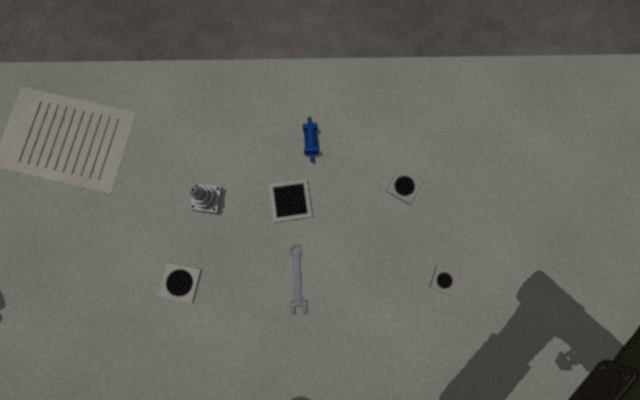

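View pics/scene0.png

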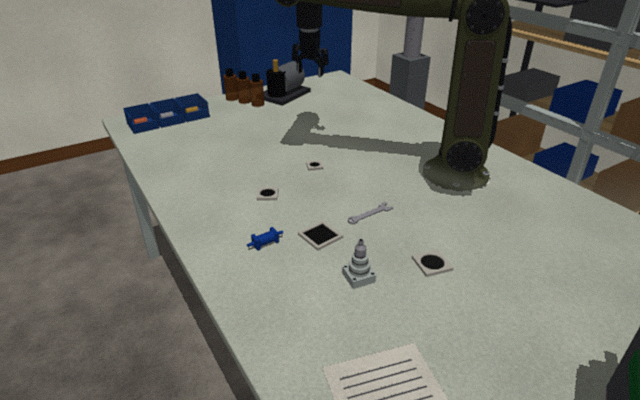

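The top view shows the stack at about (206,198). The nests are: block (290,200), small (404,186), cap (444,281) and large (180,283). The wrench is at (298,280) and the filter at (311,140). The scene view shows the stack upright at (360,262).

```bash
cat > h.py <<'E'
import numpy as np, cv2
from bench import env
from scipy.spatial.transform import Rotation as R
def grab(n,save=None):
    d=env.get_image(n); d["f"]=d["img"].shape[0]/2/np.tan(np.radians(d["fov_y"])/2); d["T"]=np.array(d["world_from_camera"])
    if save: cv2.imwrite(f"pics/{save}.png",cv2.cvtColor(d["img"],cv2.COLOR_RGB2BGR))
    return d
def ray(d,u,v,z):
    r=d["T"][:3,:3]@np.array([(u-d["cx"])/d["f"],(v-d["cy"])/d["f"],1]); o=d["T"][:3,3]
    return o+r*(z-o[2])/r[2]
def pix(d,p):
    c=np.linalg.inv(d["T"])@np.append(p,1); return c[:2]/c[2]*d["f"]+[d["cx"],d["cy"]]
def go(x,y,z,yaw=None):
    s=env.read_state(); M=R.from_euler('xyz',s["tcp_rot"]).as_matrix()
    t=0 if yaw is None else (-(yaw-s["tcp_rot"][2])+np.pi/2)%np.pi-np.pi/2
    print("TCP",s["eef_pos"].round(4),"yaw",round(s["tcp_rot"][2],3),"shift",(M.T@(np.array([x,y,z])-s["eef_pos"])).round(4),"turn",round(t,3),"(-/+pi) q6",round(s["q"][5],2))
E
python3 - <<'E'
from h import *
d=grab("top"); g=cv2.cvtColor(d["img"],cv2.COLOR_RGB2GRAY)
m=(g<45).astype(np.uint8)
for c in cv2.findContours(m,cv2.RETR_EXTERNAL,cv2.CHAIN_APPROX_NONE)[0]:
    a=cv2.contourArea(c)
    if 80<a<2000 and 100<c[:,0,0].mean()<500 and c[:,0,1].mean()>100:
        (u,v),wh,an=cv2.minAreaRect(c); M=cv2.moments(c); u,v=M["m10"]/a,M["m01"]/a
        print("dark",round(u,1),round(v,1),np.round(wh,1),an,ray(d,u,v,.008).round(4))
for n,u,v,z in [("stackblock",206,199,.026),("wrench",298,280,0),("filter",311,140,.018)]: print(n,ray(d,u,v,z).round(3))
E
```

```text
dark 444.2 280.0 [14.1 12.7] 45.0 [ 0.3882 -0.3012  0.008 ]
dark 179.0 282.4 [23.3 25.5] 45.0 [0.3994 0.3122 0.008 ]
dark 289.8 200.1 [28.6 29.4] 81.8698959350586 [0.5852 0.0552 0.008 ]
dark 404.2 185.5 [17. 18.] 90.0 [ 0.6144 -0.2213  0.008 ]
dark 310.8 136.1 [28.4 12.2] 86.18592071533203 [0.7429 0.0012 0.008 ]
stackblock [0.589 0.249 0.026]
wrench [0.397 0.039 0.   ]
filter [0.73  0.001 0.018]
```

Run:
```python
from h import *
go(.5,.2,.3,0)
d=grab("wrist"); s=env.read_state(); M=R.from_euler('xyz',s["tcp_rot"]).as_matrix()
print("cam in tool",(M.T@(d["T"][:3,3]-s["eef_pos"])).round(3)); print((M.T@d["T"][:3,:3]).round(2),d["fov_y"])
```

```text
TCP [ 0.2624 -0.5393  0.2305] yaw -2.689 shift [-0.5371  0.561  -0.0688] turn 0.453 (-/+pi) q6 -0.33
cam in tool [ 0.073 -0.001 -0.144]
[[ 0.   -0.96 -0.29]
 [ 1.    0.    0.  ]
 [-0.   -0.29  0.96]] 58.18530475863649
```

Careful with the scale: turns go in shares of pi rad. That gives: 0.45 rad is 0.1432.

```bash
echo '[{"jaw": 0.085, "xyz": [-0.2, 0.21, -0.07], "yaw": 0.1432}, {"jaw": 0.085, "xyz": [-0.2, 0.21, -0.07], "yaw": 0.1432}, {"jaw": 0.085, "xyz": [-0.2, 0.21, -0.07], "yaw": 0.1432}, {"jaw": 0.085, "xyz": [-0.2, 0.21, -0.07], "yaw": 0.1432}, {"jaw": 0.085, "xyz": [-0.2, 0.21, -0.07], "yaw": 0.1432}, {"jaw": 0.085, "xyz": [-0.2, 0.21, -0.07], "yaw": 0.1432}, {"jaw": 0.085, "xyz": [-0.2, 0.21, -0.07], "yaw": 0.1432}, {"jaw": 0.085, "xyz": [-0.2, 0.21, -0.07], "yaw": 0.1432}]' | python3 steer.py
python3 - <<'E'
from h import *
d=grab("wrist","w1"); go(.54,.22,.3,0)
print(pix(d,[.388,-.301,.008]),pix(d,[.614,-.221,.008]))
E
```

```text
t: 0.87
eef_pos: [0.3514, -0.2601, 0.3031]
tcp_rot: [-3.141, 0.003, -3.136]
contact_force: [-0.6, -1.0, 0.9]
width: 0.0852
finger_force: 0.0
TCP [ 0.3519 -0.2597  0.3034] yaw -3.135 shift [-0.1914  0.4784  0.0041] turn 0.007 (-/+pi) q6 -1.39
[288.96261067 180.86297486] [347.5127232  333.49062967]
```

View pics/w1.png

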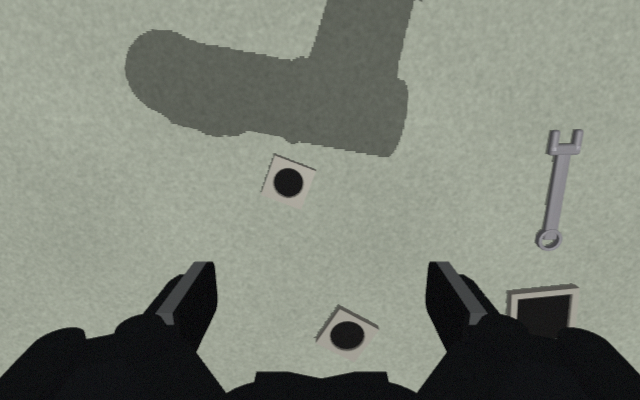

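The wrist view shows the cap nest at (288,182) and the small nest at (347,335). Both match the top-camera predictions to within 2 px. Next I'll move to the stack.

```bash
cat >> h.py <<'E'
def dark(d,box,th=45,z=.008):
    x0,y0,x1,y1=box; g=cv2.cvtColor(d["img"],cv2.COLOR_RGB2GRAY)[y0:y1,x0:x1]
    for c in cv2.findContours((g<th).astype(np.uint8),cv2.RETR_EXTERNAL,cv2.CHAIN_APPROX_NONE)[0]:
        M=cv2.moments(c)
        if M["m00"]>150:
            u,v=M["m10"]/M["m00"]+x0,M["m01"]/M["m00"]+y0
            b=cv2.boxPoints(cv2.minAreaRect(c))+[x0,y0]; p=[ray(d,*q,z) for q in b]; e=p[1]-p[0]
            print("dark",round(u,1),round(v,1),M["m00"],ray(d,u,v,z).round(4),"edge ang",np.arctan2(e[1],e[0]).round(3))
E
echo '[{"jaw": 0.085, "xyz": [-0.09, 0.24, 0]}, {"jaw": 0.085, "xyz": [-0.09, 0.24, 0]}, {"jaw": 0.085, "xyz": [-0.09, 0.24, 0]}, {"jaw": 0.085, "xyz": [-0.09, 0.24, 0]}, {"jaw": 0.085, "xyz": [-0.09, 0.24, 0]}, {"jaw": 0.085, "xyz": [-0.09, 0.24, 0]}, {"jaw": 0.085, "xyz": [-0.09, 0.24, 0]}, {"jaw": 0.085, "xyz": [-0.09, 0.24, 0]}]' | python3 steer.py | tail -5 | head -1
echo '[{"jaw": 0.085, "xyz": [-0.1, 0.24, 0]}, {"jaw": 0.085, "xyz": [-0.1, 0.24, 0]}, {"jaw": 0.085, "xyz": [-0.1, 0.24, 0]}, {"jaw": 0.085, "xyz": [-0.1, 0.24, 0]}, {"jaw": 0.085, "xyz": [-0.1, 0.24, 0]}, {"jaw": 0.085, "xyz": [-0.1, 0.24, 0]}, {"jaw": 0.085, "xyz": [-0.1, 0.24, 0]}, {"jaw": 0.085, "xyz": [-0.1, 0.24, 0]}]' | python3 steer.py
python3 - <<'E'
from h import *
d=grab("wrist","w2"); 
w1=cv2.cvtColor(cv2.imread("pics/w1.png"),cv2.COLOR_BGR2RGB)
print(pix(d,[.589,.249,.026]),pix(d,[.585,.055,.008]),pix(d,[.4,.312,.008]))
go(.589,.249,.3)
E
```

```text
eef_pos: [0.4402, -0.0209, 0.3003]
t: 2.25
eef_pos: [0.5398, 0.2185, 0.2989]
tcp_rot: [-3.139, -0.003, -3.138]
contact_force: [-0.4, -1.1, -1.3]
width: 0.0849
finger_force: 0.0
[347.2047917  197.30166457] [191.66718846 189.424022  ] [407.4072453   29.08558449]
TCP [0.5396 0.2171 0.3   ] yaw -3.139 shift [-0.0495  0.0317 -0.0001] turn 0 (-/+pi) q6 -2.3
```

View pics/w2.png

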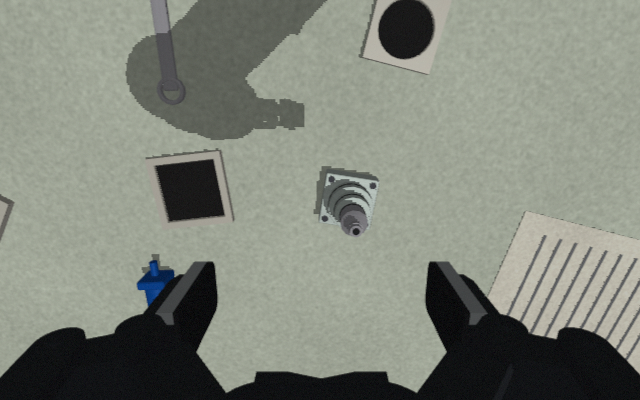

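The stack stands at about (350,205), with the stub tip at (355,231). The block nest is at (190,190) and the large nest at (406,29).

Run:
```python
from h import *
d=grab("wrist")
dark(d,(140,145,240,235)); dark(d,(370,0,440,65))
print("stub tip",ray(d,355.5,230.5,.122).round(4))
c=d["img"][155:250,300:400]; cv2.imwrite("pics/c2.png",cv2.cvtColor(cv2.resize(c,None,fx=6,fy=6,interpolation=cv2.INTER_CUBIC),cv2.COLOR_RGB2BGR))
```

```text
dark 191.6 189.5 2986.0 [0.5854 0.0532 0.008 ] edge ang 1.699
dark 406.3 28.3 2395.5 [0.3993 0.3098 0.008 ] edge ang 1.574
stub tip [0.5946 0.2493 0.122 ]
```

View pics/c2.png

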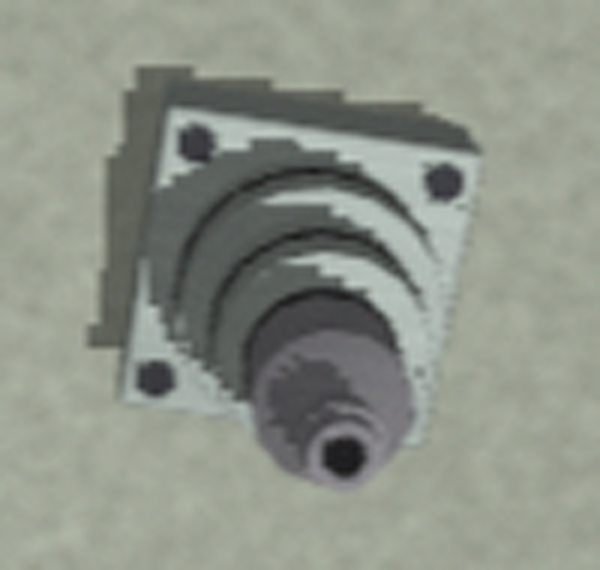

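The block top's corners show at crop (170,107), (482,153) and (122,402). The stub hole is at (344,456), and the cap body's top circle is centred near (333,408).

Run:
```python
from h import *
d=grab("wrist")
P=lambda u,v,z: ray(d,300+u/6-.4,155+v/6-.4,z)
tl,tr,bl,br=[P(*q,.026) for q in [(170,107),(482,153),(122,402),(432,445)]]
print("block",((tr+bl)/2).round(4),((tl+br)/2).round(4),[np.arctan2(*(a-b)[[1,0]]).round(3) for a,b in [(tr,tl),(br,bl),(bl,tl),(br,tr)]],np.linalg.norm(tr-tl),np.linalg.norm(bl-tl))
print("cap",P(333,408,.1).round(4),P(344,456,.122).round(4))
go(.594,.249,.15,0.0)
```

```text
block [0.5951 0.25   0.026 ] [0.5951 0.2511 0.026 ] [np.float64(1.425), np.float64(1.427), np.float64(-0.15), np.float64(-0.116)] 0.06306983411661309 0.06305175388700252
cap [0.5953 0.2503 0.1   ] [0.5953 0.2501 0.122 ]
TCP [0.5394 0.2159 0.3017] yaw -3.14 shift [-0.0546  0.0331  0.1517] turn 0.001 (-/+pi) q6 -2.3
```

```bash
echo '[{"jaw": 0.085, "xyz": [-0.055, 0.034, 0.02]}, {"jaw": 0.085, "xyz": [-0.055, 0.034, 0.02]}, {"jaw": 0.085, "xyz": [-0.055, 0.034, 0.15]}, {"jaw": 0.085, "xyz": [-0.055, 0.034, 0.15]}, {"jaw": 0.085, "xyz": [-0.055, 0.034, 0.15]}, {"jaw": 0.085, "xyz": [-0.055, 0.034, 0.15]}, {"jaw": 0.085, "xyz": [-0.055, 0.034, 0.15]}]' | python3 steer.py; python3 -c "
from h import *
go(.5953,.2502,.080)"
```

```text
t: 2.98
eef_pos: [0.5931, 0.2493, 0.1495]
tcp_rot: [-3.139, -0.004, -3.14]
contact_force: [-0.5, 0.1, 1.2]
width: 0.0851
finger_force: 0.0
TCP [0.5931 0.2493 0.1495] yaw -3.14 shift [-0.0025  0.0011  0.0695] turn 0 (-/+pi) q6 -2.28
```

```bash
echo '[{"jaw": 0.085, "xyz": [-0.002, 0.001, 0.035]}, {"jaw": 0.085, "xyz": [-0.002, 0.001, 0.06]}, {"jaw": 0.085, "xyz": [-0.002, 0.001, 0.07]}, {"jaw": 0.04, "xyz": [-0.002, 0.001, 0.07]}, {"jaw": 0.015, "xyz": [-0.002, 0.001, 0.07]}, {"jaw": 0.015, "xyz": [-0.002, 0.001, 0.07]}, {"jaw": 0.015, "xyz": [-0.002, 0.001, 0.07]}, {"jaw": 0.015, "xyz": [-0.002, 0.001, 0.07]}]' | python3 steer.py
```

```text
t: 3.65
eef_pos: [0.597, 0.253, 0.0839]
tcp_rot: [3.14, 0.003, -3.139]
contact_force: [-1.4, -0.9, 10.7]
width: 0.0255
finger_force: 60.4
```

```bash
echo '[{"jaw": 0.015}, {"jaw": 0.015}]' | python3 steer.py
python3 - <<'E'
from h import *
d=grab("wrist"); e=grab("scene")
a=cv2.resize(d["img"][100:400,120:520],(600,450)); b=cv2.resize(e["img"][180:320,270:470],(600,420))
cv2.imwrite("pics/g1.png",cv2.cvtColor(a,cv2.COLOR_RGB2BGR));cv2.imwrite("pics/g1s.png",cv2.cvtColor(b,cv2.COLOR_RGB2BGR))
E
```

```text
t: 3.82
eef_pos: [0.5971, 0.253, 0.0839]
tcp_rot: [3.14, 0.004, -3.138]
contact_force: [-1.0, 0.7, 6.2]
width: 0.0258
finger_force: 59.1
```

View pics/g1s.png

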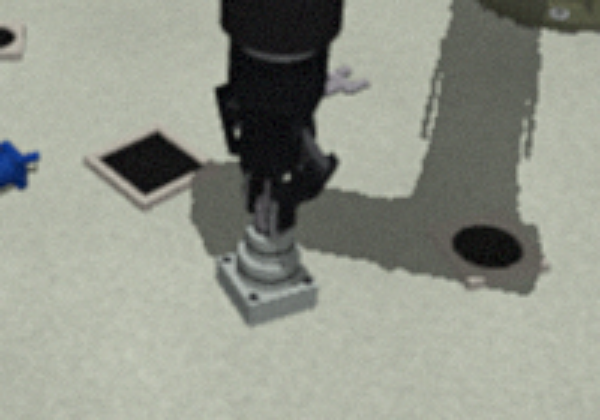

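The crop shows the fingers round the cap at (265,215), with the stack still straight. I'll lift slowly.

```bash
echo '[{"jaw": 0.015, "xyz": [0, 0, -0.01]}, {"jaw": 0.015, "xyz": [0, 0, -0.02]}, {"jaw": 0.015, "xyz": [0, 0, -0.04]}, {"jaw": 0.015, "xyz": [0, 0, -0.08]}, {"jaw": 0.015, "xyz": [0, 0, -0.12]}, {"jaw": 0.015, "xyz": [0, 0, -0.12]}, {"jaw": 0.015, "xyz": [0, 0, -0.12]}]' | python3 steer.py
python3 - <<'E'
from h import *
d=grab("wrist"); e=grab("scene")
a=cv2.resize(d["img"][100:400,120:520],(400,300)); b=cv2.resize(e["img"][150:290,270:470],(430,300))
cv2.imwrite("pics/g2.png",cv2.cvtColor(np.hstack([a,b[:,:400]]),cv2.COLOR_RGB2BGR))
print(pix(d,[.595,.2505,.05]),env.read_state()["q"].round(2)); go(.388,-.301,.2)
E
```

```text
t: 4.5
eef_pos: [0.5972, 0.2531, 0.2062]
tcp_rot: [3.138, 0.006, -3.139]
contact_force: [0.2, 0.2, -1.7]
width: 0.0259
finger_force: 59.0
[318.15264224 176.0474942 ] [ 0.71  0.16  0.16 -0.   -1.57 -2.28]
TCP [0.5957 0.2526 0.2012] yaw -3.139 shift [ 0.2093 -0.553   0.001 ] turn 0 (-/+pi) q6 -2.28
```

View pics/g2.png

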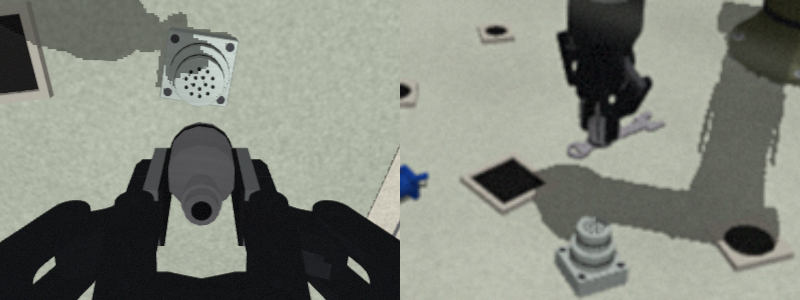

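The cap hangs upright between the pads at (200,165), and the rest of the stack is undisturbed. Next I'll carry it to its nest.

```bash
echo '[{"jaw": 0.015, "xyz": [0.1, -0.28, 0]}, {"jaw": 0.015, "xyz": [0.1, -0.28, 0]}, {"jaw": 0.015, "xyz": [0.1, -0.28, 0]}, {"jaw": 0.015, "xyz": [0.1, -0.28, 0]}, {"jaw": 0.015, "xyz": [0.1, -0.28, 0]}, {"jaw": 0.015, "xyz": [0.1, -0.28, 0]}, {"jaw": 0.015, "xyz": [0.1, -0.28, 0]}, {"jaw": 0.015, "xyz": [0.1, -0.28, 0]}]' | python3 steer.py >/dev/null
echo '[{"jaw": 0.015, "xyz": [0.105, -0.275, 0.1]}, {"jaw": 0.015, "xyz": [0.105, -0.275, 0.1]}, {"jaw": 0.015, "xyz": [0.105, -0.275, 0.1]}, {"jaw": 0.015, "xyz": [0.105, -0.275, 0.1]}, {"jaw": 0.015, "xyz": [0.105, -0.275, 0.1]}, {"jaw": 0.015, "xyz": [0.105, -0.275, 0.1]}, {"jaw": 0.015, "xyz": [0.105, -0.275, 0.1]}, {"jaw": 0.015, "xyz": [0.105, -0.275, 0.1]}]' | python3 steer.py
echo '[{"jaw": 0.015}]' | python3 steer.py >/dev/null
python3 - <<'E'
from h import *
d=grab("wrist","n1"); print(pix(d,[.389,-.302,.008])); go(.3905,-.302,.016)
E
```

```text
t: 5.93
eef_pos: [0.3892, -0.3052, 0.0979]
tcp_rot: [3.14, -0.005, -3.141]
contact_force: [-0.1, 0.2, -0.2]
width: 0.0257
finger_force: 59.2
[326.37260438 203.30459959]
TCP [ 0.3903 -0.304   0.0988] yaw 3.141 shift [-0.0006  0.0019  0.0828] turn 0 (-/+pi) q6 -1.32
```

View pics/n1.png

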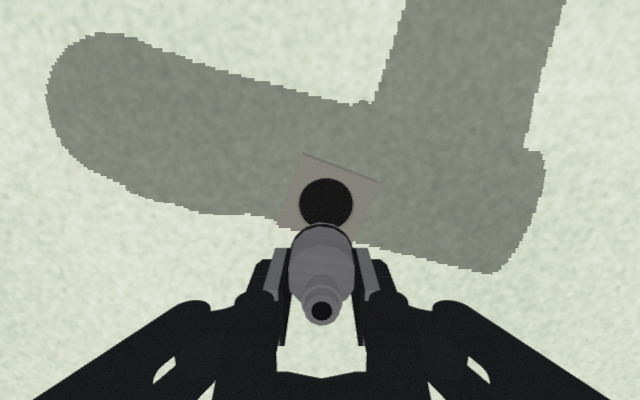

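The recess is at (326,204), exactly where predicted, so I'll lower the cap.

```bash
echo '[{"jaw": 0.015, "xyz": [0, 0.002, 0.03]}, {"jaw": 0.015, "xyz": [0, 0.002, 0.055]}, {"jaw": 0.015, "xyz": [0, 0.002, 0.065]}, {"jaw": 0.015, "xyz": [0, 0.002, 0.07]}, {"jaw": 0.015, "xyz": [0, 0.002, 0.073]}, {"jaw": 0.015, "xyz": [0, 0.002, 0.075]}, {"jaw": 0.015, "xyz": [0, 0.002, 0.077]}, {"jaw": 0.015, "xyz": [0, 0.002, 0.077]}]' | python3 steer.py
python3 - <<'E'
from h import *
d=grab("wrist","n2"); print(pix(d,[.389,-.302,.008])); go(.3905,-.302,.016)
E
```

```text
t: 6.73
eef_pos: [0.3931, -0.3011, 0.025]
tcp_rot: [-3.141, 0.001, -3.139]
contact_force: [-0.1, -0.2, 0.2]
width: 0.0253
finger_force: 59.2
[320.90250193 239.16913979]
TCP [ 0.393  -0.3011  0.025 ] yaw -3.139 shift [ 0.0026 -0.0009  0.009 ] turn 0 (-/+pi) q6 -1.32
```

```bash
echo '[{"jaw": 0.015, "xyz": [0.001, 0, 0.002]}, {"jaw": 0.015, "xyz": [0.001, 0, 0.004]}, {"jaw": 0.015, "xyz": [0.001, 0, 0.005]}, {"jaw": 0.015, "xyz": [0.001, 0, 0.006]}, {"jaw": 0.015, "xyz": [0.001, 0, 0.006]}]' | python3 steer.py; echo '[{"jaw": 0.015, "xyz": [0, 0, 0.001]}, {"jaw": 0.015, "xyz": [0, 0, 0.002]}, {"jaw": 0.015, "xyz": [0, 0, 0.002]}]' | python3 steer.py
```

```text
t: 7.2
eef_pos: [0.3914, -0.301, 0.018]
tcp_rot: [3.141, -0.0, -3.139]
contact_force: [0.1, -0.6, -0.8]
width: 0.0256
finger_force: 59.2
t: 7.45
eef_pos: [0.3915, -0.301, 0.016]
tcp_rot: [3.141, -0.0, -3.139]
contact_force: [0.0, 0.4, -0.3]
width: 0.0253
finger_force: 59.2
```

```bash
echo '[{"jaw": 0.015, "xyz": [0, 0, 0.001]}, {"jaw": 0.015, "xyz": [0, 0, 0.001]}]' | python3 steer.py | grep -E "eef|contact"; echo '[{"jaw": 0.015, "xyz": [0, 0, 0.001]}, {"jaw": 0.015, "xyz": [0, 0, 0.001]}]' | python3 steer.py| grep -E "eef|contact"
python3 - <<'E'
from h import *
d=grab("wrist"); e=grab("scene")
a=cv2.resize(d["img"][150:350,220:420],(400,400)); b=cv2.resize(e["img"][130:200,280:350],(400,400),interpolation=cv2.INTER_CUBIC)
cv2.imwrite("pics/n3.png",cv2.cvtColor(np.hstack([a,b]),cv2.COLOR_RGB2BGR))
E
```

```text
eef_pos: [0.3916, -0.3012, 0.0159]
contact_force: [-1.8, 1.9, 4.1]
eef_pos: [0.3918, -0.3013, 0.0159]
contact_force: [-3.6, 4.0, 9.0]
```

View pics/n3.png

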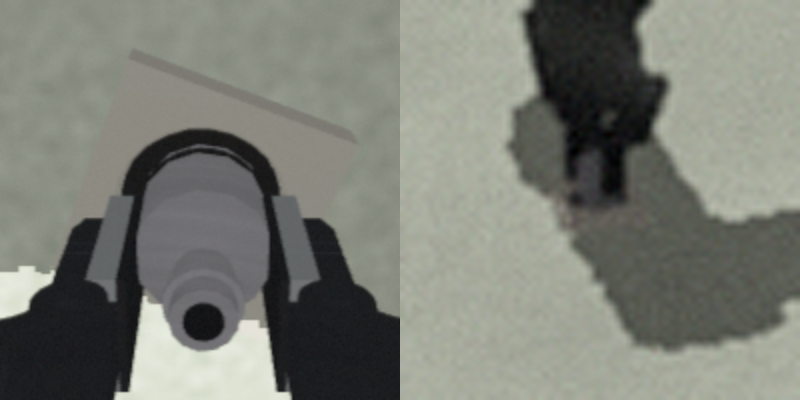

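The dark ring shows evenly all round the cap, so it is in the recess and on the floor. I'll release it and go back up.

```bash
echo '[{"jaw": 0.03, "xyz": [0, 0, -0.001]}, {"jaw": 0.06, "xyz": [0, 0, -0.001]}, {"jaw": 0.085, "xyz": [0, 0, -0.002]}, {"jaw": 0.085, "xyz": [0, 0, -0.002]}, {"jaw": 0.085, "xyz": [0, 0, -0.03]}, {"jaw": 0.085, "xyz": [0, 0, -0.07]}, {"jaw": 0.085, "xyz": [0, 0, -0.11]}, {"jaw": 0.085, "xyz": [0, 0, -0.15]}]' | python3 steer.py;echo '[{"jaw": 0.085, "xyz": [0, 0, -0.05]}, {"jaw": 0.085, "xyz": [0, 0, -0.05]}]' | python3 steer.py >/dev/null
python3 - <<'E'
from h import *
d=grab("wrist","n4"); print(pix(d,[.389,-.302,.008]),pix(d,[.389,-.302,.054])); go(.595-.03,.2505,.25)
c=d["img"][120:280,220:420]; cv2.imwrite("pics/n4.png",cv2.cvtColor(cv2.resize(c,None,fx=2.5,fy=2.5),cv2.COLOR_RGB2BGR))
E
```

```text
t: 8.55
eef_pos: [0.3911, -0.301, 0.1657]
tcp_rot: [3.141, -0.001, -3.139]
contact_force: [2.1, -0.7, -0.1]
width: 0.0851
finger_force: 0.0
[323.8373918  160.06230294] [323.92325656 170.08917806]
TCP [ 0.3933 -0.3024  0.2209] yaw -3.139 shift [-0.1735  0.5523 -0.0301] turn 0 (-/+pi) q6 -1.32
```

View pics/n4.png

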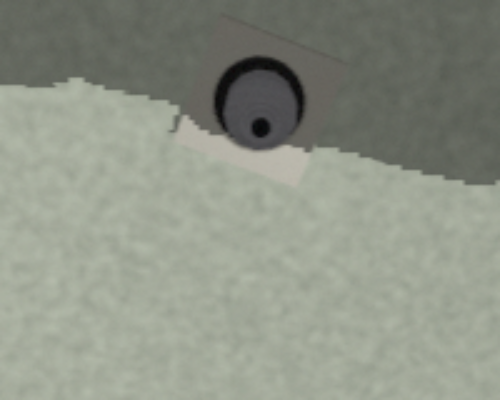

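The cap stands in the middle of its nest, with the stub tip at (324,171) against a predicted (324,170). Back to the stack.

```bash
echo '[{"jaw": 0.085, "xyz": [-0.087, 0.276, -0.015]}, {"jaw": 0.085, "xyz": [-0.087, 0.276, -0.015]}, {"jaw": 0.085, "xyz": [-0.087, 0.276, -0.015]}, {"jaw": 0.085, "xyz": [-0.087, 0.276, -0.015]}, {"jaw": 0.085, "xyz": [-0.087, 0.276, -0.015]}, {"jaw": 0.085, "xyz": [-0.087, 0.276, -0.015]}, {"jaw": 0.085, "xyz": [-0.087, 0.276, -0.015]}, {"jaw": 0.085, "xyz": [-0.087, 0.276, -0.015]}]' | python3 steer.py >/dev/null
echo '[{"jaw": 0.085, "xyz": [-0.087, 0.276, -0.015]}, {"jaw": 0.085, "xyz": [-0.087, 0.276, -0.015]}, {"jaw": 0.085, "xyz": [-0.087, 0.276, -0.015]}, {"jaw": 0.085, "xyz": [-0.087, 0.276, -0.015]}, {"jaw": 0.085, "xyz": [-0.087, 0.276, -0.015]}, {"jaw": 0.085, "xyz": [-0.087, 0.276, -0.015]}, {"jaw": 0.085, "xyz": [-0.087, 0.276, -0.015]}, {"jaw": 0.085, "xyz": [-0.087, 0.276, -0.015]}]' | python3 steer.py >/dev/null
python3 - <<'E'
from h import *
d=grab("wrist"); go(.595,.2505,.1)
u,v=pix(d,[.595,.2505,.074]).astype(int); print(u,v,pix(d,[.595,.2705,.074]))
c=d["img"][v-60:v+60,u-60:u+60]; print(u-60,v-60); cv2.imwrite("pics/s1.png",cv2.cvtColor(cv2.resize(c,None,fx=5,fy=5,interpolation=cv2.INTER_CUBIC),cv2.COLOR_RGB2BGR))
np.save("pics/d1.npy",np.array([d["T"][0,3]]))
E
```

```text
TCP [0.564  0.2544 0.2409] yaw -3.136 shift [-0.0316 -0.0037  0.1408] turn 0 (-/+pi) q6 -2.31
315 210 [337.04682295 210.70981213]
255 150
```

View pics/s1.png

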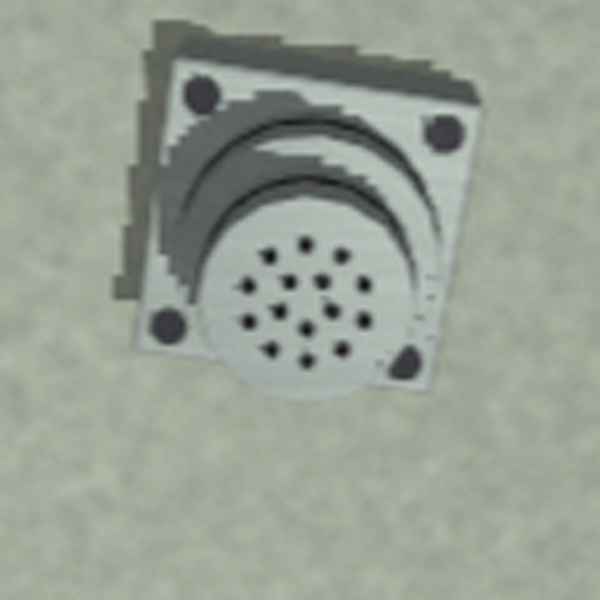

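The stage's hole pattern is centred at crop (306,303), which is full-image (316,210). That puts the small stage at (.595,.2505), as predicted.

```bash
echo '[{"jaw": 0.085, "xyz": [-0.031, -0.003, 0.05]}, {"jaw": 0.085, "xyz": [-0.031, -0.003, 0.1]}, {"jaw": 0.085, "xyz": [-0.031, -0.003, 0.14]}, {"jaw": 0.085, "xyz": [-0.031, -0.003, 0.14]}, {"jaw": 0.085, "xyz": [-0.031, -0.003, 0.14]}, {"jaw": 0.085, "xyz": [-0.031, -0.003, 0.14]}]' | python3 steer.py
python3 - <<'E'
from h import *
d=grab("wrist"); go(.595,.2505,.056)
P=lambda u,v,z: ray(d,255+u/5-.4,150+v/5-.4,z)
E
```

```text
t: 10.65
eef_pos: [0.5948, 0.2473, 0.1038]
tcp_rot: [-3.14, -0.001, -3.139]
contact_force: [0.8, -0.6, 1.3]
width: 0.0845
finger_force: 0.0
TCP [0.5959 0.248  0.1064] yaw -3.139 shift [0.001  0.0025 0.0504] turn 0 (-/+pi) q6 -2.27
```

```bash
echo '[{"jaw": 0.085, "xyz": [0, 0.002, 0.03]}, {"jaw": 0.085, "xyz": [0, 0.002, 0.045]}, {"jaw": 0.085, "xyz": [0, 0.002, 0.048]}, {"jaw": 0.085, "xyz": [0, 0.002, 0.048]}]' | python3 steer.py; echo '[{"jaw": 0.045}, {"jaw": 0.025}, {"jaw": 0.025}, {"jaw": 0.025}, {"jaw": 0.025}]' | python3 steer.py
```

```text
t: 11.03
eef_pos: [0.5956, 0.2507, 0.0581]
tcp_rot: [3.141, 0.002, -3.139]
contact_force: [-0.7, -0.2, 0.3]
width: 0.0849
finger_force: 0.0
t: 11.45
eef_pos: [0.5959, 0.2509, 0.0582]
tcp_rot: [3.14, 0.003, -3.138]
contact_force: [-2.3, -0.4, 6.0]
width: 0.0378
finger_force: 60.5
```

```bash
echo '[{"jaw": 0.025, "xyz": [0, 0, -0.01]}, {"jaw": 0.025, "xyz": [0, 0, -0.02]}, {"jaw": 0.025, "xyz": [0, 0, -0.04]}, {"jaw": 0.025, "xyz": [0, 0, -0.08]}, {"jaw": 0.025, "xyz": [0, 0, -0.12]}, {"jaw": 0.025, "xyz": [0, 0, -0.12]}, {"jaw": 0.025, "xyz": [0, 0, -0.12]}]' | python3 steer.py
echo '[{"jaw": 0.025, "xyz": [-0.01, -0.25, 0]}, {"jaw": 0.025, "xyz": [-0.01, -0.25, 0]}, {"jaw": 0.025, "xyz": [-0.01, -0.25, 0]}, {"jaw": 0.025, "xyz": [-0.01, -0.25, 0]}, {"jaw": 0.025, "xyz": [-0.01, -0.25, 0]}, {"jaw": 0.025, "xyz": [-0.01, -0.25, 0]}, {"jaw": 0.025, "xyz": [-0.01, -0.25, 0]}]' | python3 steer.py >/dev/null
echo '[{"jaw": 0.025, "xyz": [-0.01, -0.22, 0.08]}, {"jaw": 0.025, "xyz": [-0.01, -0.22, 0.08]}, {"jaw": 0.025, "xyz": [-0.01, -0.22, 0.08]}, {"jaw": 0.025, "xyz": [-0.01, -0.22, 0.08]}, {"jaw": 0.025, "xyz": [-0.01, -0.22, 0.08]}, {"jaw": 0.025, "xyz": [-0.01, -0.22, 0.08]}, {"jaw": 0.025, "xyz": [-0.01, -0.22, 0.08]}]' | python3 steer.py
echo '[{"jaw": 0.025}]' | python3 steer.py >/dev/null
python3 - <<'E'
from h import *
d=grab("wrist","p1"); u,v=pix(d,[.6155,-.222,.008]); print(u,v); dark(d,(int(u)-70,int(v)-60,int(u)+70,int(v)+60),35); go(.6165,-.222,.014)
E
```

```text
t: 12.03
eef_pos: [0.5963, 0.2512, 0.1812]
tcp_rot: [3.138, 0.006, -3.139]
contact_force: [-0.4, -0.3, -2.0]
width: 0.0377
finger_force: 60.2
t: 13.2
eef_pos: [0.6137, -0.2235, 0.0917]
tcp_rot: [3.141, -0.007, 3.139]
contact_force: [-0.1, 1.3, -1.5]
width: 0.0377
finger_force: 60.5
320.30597115487063 205.49786131969762
dark 315.1 192.1 1950.5 [ 0.6062 -0.2254  0.008 ] edge ang 1.759
TCP [ 0.6157 -0.2198  0.0952] yaw -3.14 shift [-0.001  -0.0023  0.0812] turn 0 (-/+pi) q6 -1.53
```

```bash
cat >> h.py <<'E'
from scipy.optimize import least_squares
def circ(d,p0,rad,th=35,z=.008,half=None):
    g=cv2.cvtColor(d["img"],cv2.COLOR_RGB2GRAY); u,v=pix(d,p0)
    yy,xx=np.mgrid[:g.shape[0],:g.shape[1]]; k=d["f"]*rad/(d["T"][2,3]-z)
    m=((g<th)&(np.hypot(xx-u,yy-v)<1.5*k)).astype(np.uint8)
    c=max(cv2.findContours(m,cv2.RETR_EXTERNAL,cv2.CHAIN_APPROX_NONE)[0],key=cv2.contourArea)[:,0]
    q=np.array([ray(d,a,b,z)[:2] for a,b in c if b<v-(half or 0)*k])
    r=least_squares(lambda x:np.hypot(*(q-x).T)-rad,p0[:2],loss="soft_l1",f_scale=.001)
    print("circle",r.x.round(4),"n",len(q),"rms mm",1e3*np.sqrt(np.mean(r.fun**2)).round(5))
E
python3 - <<'E'
from h import *
d=grab("wrist"); 
for h in (.0,.3,.5): circ(d,[.6155,-.222,.008],.025,half=h)
t=grab("top"); circ(t,[.6155,-.222,.008],.025,45,half=-2)
c=d["img"][120:320,200:440]; cv2.imwrite("pics/p1.png",cv2.cvtColor(cv2.resize(c,None,fx=2.5,fy=2.5),cv2.COLOR_RGB2BGR))
E
```

```text
circle [ 0.6181 -0.2243] n 149 rms mm 7.75
circle [ 0.6174 -0.2228] n 76 rms mm 0.32
circle [ 0.6173 -0.2228] n 60 rms mm 0.2
circle [ 0.6267 -0.225 ] n 89 rms mm 8.36
```

View pics/p1.png

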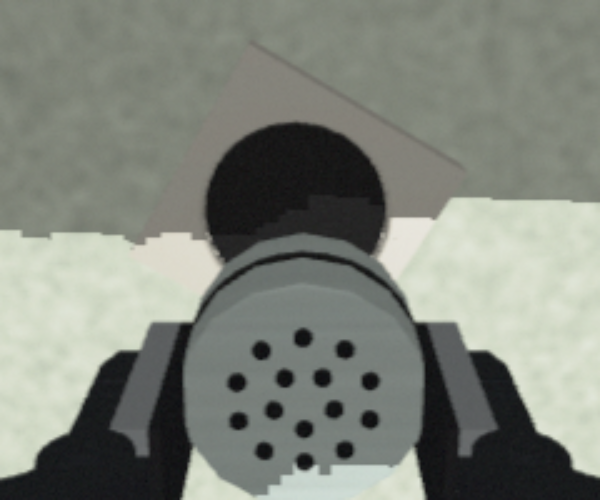

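The recess is seen with its upper rim clear, centred near crop (296,205). The held stage's holes are centred at (303,400), and the stage is level.

Run:
```python
from h import *
d=grab("wrist"); s=env.read_state(); p=ray(d,321.2,279.8,s["eef_pos"][2]+.0158); print(p.round(4),s["eef_pos"].round(4))
go(*(s["eef_pos"][:2]+[.6170,-.2226]-p[:2]),.014)
```

```text
[ 0.6158 -0.2194  0.1126] [ 0.6167 -0.2184  0.0968]
TCP [ 0.6167 -0.2184  0.0968] yaw -3.137 shift [-0.0011 -0.0032  0.0828] turn 0 (-/+pi) q6 -1.53
```

```bash
echo '[{"jaw": 0.025, "xyz": [-0.001, -0.003, 0.03]}, {"jaw": 0.025, "xyz": [-0.001, -0.003, 0.055]}, {"jaw": 0.025, "xyz": [-0.001, -0.003, 0.065]}, {"jaw": 0.025, "xyz": [-0.001, -0.003, 0.07]}, {"jaw": 0.025, "xyz": [-0.001, -0.003, 0.073]}, {"jaw": 0.025, "xyz": [-0.001, -0.003, 0.075]}, {"jaw": 0.025, "xyz": [-0.001, -0.003, 0.076]}, {"jaw": 0.025, "xyz": [-0.001, -0.003, 0.076]}]' | python3 steer.py | grep -E "eef|contact"; echo '[{"jaw": 0.025, "xyz": [0, 0, 0.001]}, {"jaw": 0.025, "xyz": [0, 0, 0.002]}, {"jaw": 0.025, "xyz": [0, 0, 0.003]}, {"jaw": 0.025, "xyz": [0, 0, 0.003]}]' | python3 steer.py | grep -E "eef|contact"; python3 -c "
from h import *
go(.6173,-.2226,.014)"
```

```text
eef_pos: [0.618, -0.2224, 0.0215]
contact_force: [-0.1, 0.2, -0.6]
eef_pos: [0.6173, -0.2224, 0.0171]
contact_force: [0.3, -0.2, -1.1]
TCP [ 0.6173 -0.2224  0.0171] yaw -3.139 shift [-0.     -0.0002  0.0031] turn 0 (-/+pi) q6 -1.53
```

```bash
echo '[{"jaw": 0.025, "xyz": [0, 0, 0.001]}, {"jaw": 0.025, "xyz": [0, 0, 0.002]}, {"jaw": 0.025, "xyz": [0, 0, 0.002]}]' | python3 steer.py | grep -E "eef|contact"; echo '[{"jaw": 0.025, "xyz": [0, 0, 0.001]}, {"jaw": 0.025, "xyz": [0, 0, 0.001]}]' | python3 steer.py | grep -E "eef|contact"; echo '[{"jaw": 0.025, "xyz": [0, 0, 0.001]}, {"jaw": 0.025, "xyz": [0, 0, 0.001]}]' | python3 steer.py | grep -E "eef|contact"
```

```text
eef_pos: [0.6172, -0.2224, 0.0149]
contact_force: [-0.5, -0.5, -0.2]
eef_pos: [0.6174, -0.2225, 0.0143]
contact_force: [-0.6, -0.9, -0.1]
eef_pos: [0.6174, -0.2225, 0.0142]
contact_force: [-2.6, 1.4, 4.0]
```

```bash
echo '[{"jaw": 0.045, "xyz": [0, 0, -0.001]}, {"jaw": 0.07, "xyz": [0, 0, -0.001]}, {"jaw": 0.085, "xyz": [0, 0, -0.001]}, {"jaw": 0.085, "xyz": [0, 0, -0.002]}, {"jaw": 0.085, "xyz": [0, 0, -0.03]}, {"jaw": 0.085, "xyz": [0, 0, -0.07]}, {"jaw": 0.085, "xyz": [0, 0, -0.11]}, {"jaw": 0.085, "xyz": [0, 0, -0.15]}]' | python3 steer.py | grep -E "eef|width";echo '[{"jaw": 0.085, "xyz": [0, 0, -0.08]}, {"jaw": 0.085, "xyz": [0, 0, -0.08]}, {"jaw": 0.085, "xyz": [0, 0, -0.08]}]' | python3 steer.py >/dev/null
python3 - <<'E'
from h import *
d=grab("wrist"); go(.595-.03,.2505,.25)
for p in ([.617,-.2226,.03],[.617,-.2226,.01]): print(pix(d,p),pix(d,[p[0],p[1]+.02,p[2]]))
g=cv2.cvtColor(d["img"],cv2.COLOR_RGB2GRAY); u,v=pix(d,[.617,-.2226,.03]).astype(int)
b=cv2.GaussianBlur(g[v-50:v+50,u-50:u+50],(3,3),0)
print(g[v,u-45:u+46:3]); print(g[v-45:v+46:3,u])
E
```

```text
eef_pos: [0.6169, -0.2225, 0.1648]
width: 0.0849
TCP [ 0.6189 -0.2232  0.2496] yaw -3.139 shift [ 0.0527  0.4738 -0.0019] turn 0 (-/+pi) q6 -1.53
[324.17880624 159.02592137] [343.50261649 159.10251995]
[324.10902617 155.44095334] [342.49096394 155.51317121]
[162 141 111 173 174 174 173 173  39 177 176 178 182 113 158 183 116 161
 187 189 190 163  51 183 184 182 170 168 171 170 164]
[ 99  96 100 100  98  97  29  14  81 190 190  70 181 183 184 183  95 175
  60 173 182 147 176 177 175 170 168 176 164 161 167]
```

The profile shows dark gaps evenly on both sides of the stage (±21 px), so it is centred and seated. Next, the large stage.

```bash
echo '[{"jaw": 0.085, "xyz": [0.026, 0.237, 0]}, {"jaw": 0.085, "xyz": [0.026, 0.237, 0]}, {"jaw": 0.085, "xyz": [0.026, 0.237, 0]}, {"jaw": 0.085, "xyz": [0.026, 0.237, 0]}, {"jaw": 0.085, "xyz": [0.026, 0.237, 0]}, {"jaw": 0.085, "xyz": [0.026, 0.237, 0]}, {"jaw": 0.085, "xyz": [0.026, 0.237, 0]}]' | python3 steer.py >/dev/null
echo '[{"jaw": 0.085, "xyz": [0.026, 0.237, 0]}, {"jaw": 0.085, "xyz": [0.026, 0.237, 0]}, {"jaw": 0.085, "xyz": [0.026, 0.237, 0]}, {"jaw": 0.085, "xyz": [0.026, 0.237, 0]}, {"jaw": 0.085, "xyz": [0.026, 0.237, 0]}, {"jaw": 0.085, "xyz": [0.026, 0.237, 0]}, {"jaw": 0.085, "xyz": [0.026, 0.237, 0]}, {"jaw": 0.085, "xyz": [0.026, 0.237, 0]}]' | python3 steer.py | grep eef
python3 - <<'E'
from h import *
d=grab("wrist","L1"); go(.595,.2505,.1)
u,v=pix(d,[.595,.2505,.05]).astype(int); print(u,v,pix(d,[.595,.2765,.05])); print(u-60,v-60)
c=d["img"][v-60:v+60,u-60:u+60]; cv2.imwrite("pics/s2.png",cv2.cvtColor(cv2.resize(c,None,fx=5,fy=5,interpolation=cv2.INTER_CUBIC),cv2.COLOR_RGB2BGR))
import pickle; pickle.dump(d,open("d_L1.pkl","wb"))
E
```

```text
eef_pos: [0.5635, 0.2528, 0.2417]
TCP [0.5638 0.2516 0.2422] yaw -3.138 shift [-0.0314 -0.0011  0.1422] turn 0 (-/+pi) q6 -2.31
319 202 [346.12906116 202.98695201]
259 142
```

View pics/s2.png

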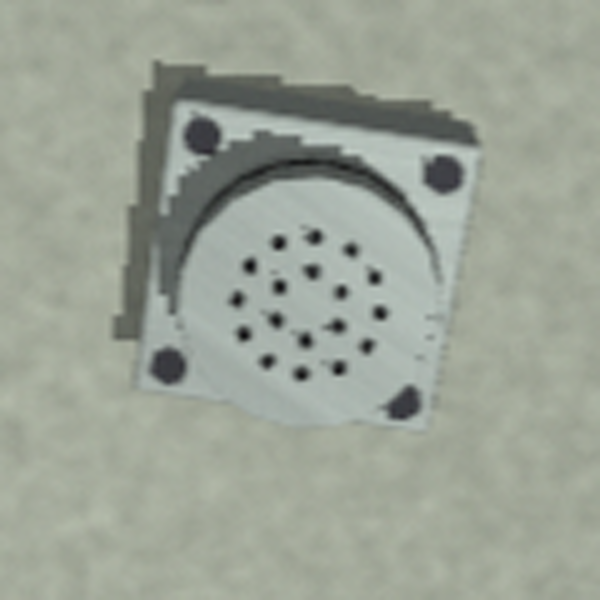

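The large stage's holes are centred at crop (309,305). The block corners are at (175,100), (482,146), (430,430) and (137,387).

Run:
```python
from h import *
import pickle; d=pickle.load(open("d_L1.pkl","rb"))
P=lambda u,v,z: ray(d,259+u/5-.4,142+v/5-.4,z)
print("large",P(309,305,.05).round(4))
tl,tr,br,bl=[P(*q,.026) for q in [(175,100),(482,146),(430,430),(137,387)]]
print("block",((tr+bl)/2).round(4),((tl+br)/2).round(4),[np.arctan2(*(a-b)[[1,0]]).round(3) for a,b in [(tr,tl),(br,bl),(bl,tl),(br,tr)]])
h=[P(*q,.026) for q in [(203,136),(444,174),(404,403),(168,366)]]
print("holes",np.mean(h,0).round(4),[np.arctan2(*(a-b)[[1,0]]).round(3) for a,b in [(h[1],h[0]),(h[0],h[3])]])
go(P(309,305,.05)[0],P(309,305,.05)[1],.08)
```

```text
large [0.5948 0.2513 0.05  ]
block [0.5943 0.2506 0.026 ] [0.5945 0.2506 0.026 ] [np.float64(1.426), np.float64(1.422), np.float64(-0.145), np.float64(-0.145)]
holes [0.595  0.2504 0.026 ] [np.float64(1.418), np.float64(2.982)]
TCP [0.5638 0.2516 0.2422] yaw -3.138 shift [-0.0312 -0.0002  0.1622] turn 0 (-/+pi) q6 -2.31
```

```bash
echo '[{"jaw": 0.085, "xyz": [-0.031, 0, 0.04]}, {"jaw": 0.085, "xyz": [-0.031, 0, 0.08]}, {"jaw": 0.085, "xyz": [-0.031, 0, 0.12]}, {"jaw": 0.085, "xyz": [-0.031, 0, 0.16]}, {"jaw": 0.085, "xyz": [-0.031, 0, 0.162]}, {"jaw": 0.085, "xyz": [-0.031, 0, 0.162]}, {"jaw": 0.085, "xyz": [-0.031, 0, 0.162]}]' | python3 steer.py|grep eef; python3 -c "
from h import *
go(.5948,.2513,.032)"
```

```text
eef_pos: [0.5965, 0.251, 0.0843]
TCP [0.5965 0.251  0.0843] yaw -3.139 shift [0.0019 0.0003 0.0523] turn 0 (-/+pi) q6 -2.28
```

```bash
echo '[{"jaw": 0.085, "xyz": [0.001, 0, 0.03]}, {"jaw": 0.085, "xyz": [0.001, 0, 0.045]}, {"jaw": 0.085, "xyz": [0.001, 0, 0.05]}, {"jaw": 0.085, "xyz": [0.001, 0, 0.05]}]' | python3 steer.py|grep -E "eef|contact"; echo '[{"jaw": 0.06}, {"jaw": 0.035}, {"jaw": 0.035}, {"jaw": 0.035}, {"jaw": 0.035}]' | python3 steer.py; echo '[{"jaw": 0.035, "xyz": [0, 0, -0.01]}, {"jaw": 0.035, "xyz": [0, 0, -0.02]}, {"jaw": 0.035, "xyz": [0, 0, -0.04]}, {"jaw": 0.035, "xyz": [0, 0, -0.08]}, {"jaw": 0.035, "xyz": [0, 0, -0.1]}, {"jaw": 0.035, "xyz": [0, 0, -0.1]}, {"jaw": 0.035, "xyz": [0, 0, -0.1]}]' | python3 steer.py; python3 -c "
from h import *
go(.401,.311,.12)"
```

```text
eef_pos: [0.5949, 0.2518, 0.0333]
contact_force: [0.2, 0.8, 1.5]
t: 18.67
eef_pos: [0.5954, 0.2522, 0.0342]
tcp_rot: [3.14, 0.004, -3.138]
contact_force: [-0.1, -0.1, 6.4]
width: 0.0496
finger_force: 62.8
t: 19.25
eef_pos: [0.5947, 0.2521, 0.134]
tcp_rot: [3.139, 0.003, -3.139]
contact_force: [0.6, -0.7, -1.5]
width: 0.05
finger_force: 62.4
TCP [0.5947 0.2521 0.134 ] yaw -3.139 shift [0.1936 0.0594 0.0136] turn 0 (-/+pi) q6 -2.28
```

```bash
echo '[{"jaw": 0.035, "xyz": [0.194, 0.059, 0]}, {"jaw": 0.035, "xyz": [0.194, 0.059, 0]}, {"jaw": 0.035, "xyz": [0.194, 0.059, 0]}, {"jaw": 0.035, "xyz": [0.194, 0.059, 0]}, {"jaw": 0.035, "xyz": [0.194, 0.059, 0.03]}, {"jaw": 0.035, "xyz": [0.194, 0.059, 0.03]}, {"jaw": 0.035, "xyz": [0.194, 0.059, 0.03]}, {"jaw": 0.035, "xyz": [0.194, 0.059, 0.03]}]' | python3 steer.py
python3 - <<'E'
from h import *
d=grab("wrist","q1")
for h in (.2,.3,.5): circ(d,[.3995,.311,.008],.031,half=h)
# held stage hole pattern (dark spots on its top)
s=env.read_state(); zt=s["eef_pos"][2]+.0158; u,v=pix(d,[s["eef_pos"][0],s["eef_pos"][1],zt]); print("pred stage px",u,v)
g=cv2.cvtColor(d["img"],cv2.COLOR_RGB2GRAY); y0,x0=int(v)-55,int(u)-55; c=g[y0:y0+110,x0:x0+110]
m=cv2.morphologyEx(c,cv2.MORPH_BLACKHAT,np.ones((11,11)))>40
n,_,st,ce=cv2.connectedComponentsWithStats(m.astype(np.uint8))
k=[i for i in range(1,n) if 4<st[i,4]<70]; P=np.array([ray(d,*(ce[i]+[x0,y0]),zt)[:2] for i in k]); print(len(k)); print(P.round(4).tolist())
go(.4,.311,.0142)
E
```

```text
t: 19.92
eef_pos: [0.3998, 0.3098, 0.1011]
tcp_rot: [-3.141, -0.0, -3.138]
contact_force: [0.8, 0.0, -0.5]
width: 0.0497
finger_force: 62.5
circle [0.4019 0.3096] n 103 rms mm 0.49
circle [0.4018 0.3096] n 93 rms mm 0.41
circle [0.4017 0.3095] n 75 rms mm 0.27999999999999997
pred stage px 323.42064725811315 283.524082155498
23
[[0.3786, 0.2903], [0.3791, 0.3278], [0.3859, 0.3102], [0.3871, 0.303], [0.3885, 0.3171], [0.3918, 0.2974], [0.3929, 0.3095], [0.3941, 0.3217], [0.3959, 0.3031], [0.3971, 0.3153], [0.3986, 0.2949], [0.4012, 0.323], [0.4029, 0.3025], [0.404, 0.3146], [0.4059, 0.2961], [0.407, 0.3082], [0.4081, 0.3204], [0.4114, 0.3008], [0.4107, 0.3308], [0.4128, 0.3148], [0.414, 0.3076], [0.4171, 0.3008], [0.4196, 0.2942]]
TCP [0.4006 0.3099 0.1018] yaw -3.139 shift [0.0006 0.0011 0.0876] turn 0 (-/+pi) q6 -2.63
```

The stage is at (.400,.309) and the nest at about (.401,.310), so I'll lower it.

```bash
echo '[{"jaw": 0.035, "xyz": [-0.001, 0.001, 0.03]}, {"jaw": 0.035, "xyz": [-0.001, 0.001, 0.055]}, {"jaw": 0.035, "xyz": [-0.001, 0.001, 0.065]}, {"jaw": 0.035, "xyz": [-0.001, 0.001, 0.072]}, {"jaw": 0.035, "xyz": [-0.001, 0.001, 0.077]}, {"jaw": 0.035, "xyz": [-0.001, 0.001, 0.079]}, {"jaw": 0.035, "xyz": [-0.001, 0.001, 0.08]}, {"jaw": 0.035, "xyz": [-0.001, 0.001, 0.08]}]' | python3 steer.py | grep -E "eef|contact"; echo '[{"jaw": 0.035, "xyz": [0, 0, 0.001]}, {"jaw": 0.035, "xyz": [0, 0, 0.002]}, {"jaw": 0.035, "xyz": [0, 0, 0.003]}, {"jaw": 0.035, "xyz": [0, 0, 0.003]}]' | python3 steer.py | grep -E "eef|contact"; echo '[{"jaw": 0.035, "xyz": [0, 0, 0.001]}, {"jaw": 0.035, "xyz": [0, 0, 0.002]}, {"jaw": 0.035, "xyz": [0, 0, 0.002]}]' | python3 steer.py | grep -E "eef|contact"
```

```text
eef_pos: [0.4013, 0.3114, 0.0223]
contact_force: [-0.2, -0.2, -0.9]
eef_pos: [0.4008, 0.311, 0.0183]
contact_force: [0.1, 0.5, -1.1]
eef_pos: [0.4007, 0.3109, 0.0161]
contact_force: [0.6, 0.1, -0.9]
```

```bash
for i in 1 ; do echo '[{"jaw": 0.035, "xyz": [0, 0, 0.001]}, {"jaw": 0.035, "xyz": [0, 0, 0.001]}]' | python3 steer.py | grep -E "eef|contact"; echo '[{"jaw": 0.035, "xyz": [0, 0, 0.001]}, {"jaw": 0.035, "xyz": [0, 0, 0.001]}]' | python3 steer.py | grep -E "eef|contact"; echo '[{"jaw": 0.035, "xyz": [0, 0, 0.001]}, {"jaw": 0.035, "xyz": [0, 0, 0.001]}]' | python3 steer.py | grep -E "eef|contact"; done
```

```text
eef_pos: [0.4008, 0.3109, 0.0151]
contact_force: [-0.6, -0.3, -0.7]
eef_pos: [0.4009, 0.311, 0.0143]
contact_force: [0.4, 0.3, -1.1]
eef_pos: [0.4009, 0.3111, 0.0142]
contact_force: [-3.3, -1.7, 5.2]
```

```bash
echo '[{"jaw": 0.06, "xyz": [0, 0, -0.001]}, {"jaw": 0.085, "xyz": [0, 0, -0.001]}, {"jaw": 0.085, "xyz": [0, 0, -0.001]}, {"jaw": 0.085, "xyz": [0, 0, -0.002]}, {"jaw": 0.085, "xyz": [0, 0, -0.03]}, {"jaw": 0.085, "xyz": [0, 0, -0.07]}, {"jaw": 0.085, "xyz": [0, 0, -0.11]}, {"jaw": 0.085, "xyz": [0, 0, -0.15]}]' | python3 steer.py | grep -E "eef|width";echo '[{"jaw": 0.085, "xyz": [0, 0, -0.08]}, {"jaw": 0.085, "xyz": [0, 0, -0.08]}, {"jaw": 0.085, "xyz": [0, 0, -0.08]}]' | python3 steer.py >/dev/null
python3 - <<'E'
from h import *
d=grab("wrist"); go(.5945-.03,.2505,.25)
u,v=pix(d,[.401,.3105,.03]).astype(int); print(pix(d,[.401,.3365,.03])-[u,v])
g=cv2.cvtColor(d["img"],cv2.COLOR_RGB2GRAY)
print(g[v,u-45:u+46:3]); print(g[v-45:v+46:3,u])
E
```

```text
eef_pos: [0.4007, 0.3105, 0.165]
width: 0.085
TCP [0.4022 0.312  0.2487] yaw -3.139 shift [-0.1622 -0.0619 -0.0008] turn 0 (-/+pi) q6 -2.63
[25.46694753  0.29625586]
[157 153 103 165 167 164  20 162 171 171 149 168 169 171 171 176 179 173
 175 152 156 184 179 162  77 175 177 168 163 164 161]
[160 110 174 174  87  16  40 174 171 177 112 169 177  75 175 176 171  74
 172 144 174 180 169 140 169 168 153 152 153 155 158]
```

The stage is centred in its nest. Now the block: go above it and turn to its sides.

Careful with the scale: turns go in shares of pi rad. That gives: 0.15 rad is 0.0477.

```bash
echo '[{"jaw": 0.085, "xyz": [-0.162, -0.062, 0], "yaw": 0.0477}, {"jaw": 0.085, "xyz": [-0.162, -0.062, 0], "yaw": 0.0477}, {"jaw": 0.085, "xyz": [-0.162, -0.062, 0], "yaw": 0.0477}, {"jaw": 0.085, "xyz": [-0.162, -0.062, 0], "yaw": 0.0477}, {"jaw": 0.085, "xyz": [-0.162, -0.062, 0], "yaw": 0.0477}, {"jaw": 0.085, "xyz": [-0.162, -0.062, 0], "yaw": 0.0477}, {"jaw": 0.085, "xyz": [-0.162, -0.062, 0], "yaw": 0.0477}]' | python3 steer.py
python3 - <<'E'
from h import *
d=grab("wrist","b1"); g=cv2.cvtColor(d["img"],cv2.COLOR_RGB2GRAY); u,v=pix(d,[.5945,.2505,.026]).astype(int); x0,y0=u-50,v-50
# corner screw holes: dark spots
m=(g[y0:y0+100,x0:x0+100]<80).astype(np.uint8); n,_,st,ce=cv2.connectedComponentsWithStats(m)
for i in range(1,n):
    if st[i,4]>8: print(st[i,4],ray(d,*(ce[i]+[x0,y0]),.026).round(4))
# bright top outline
b=(g[y0:y0+100,x0:x0+100]>0)
e=cv2.Canny(g[y0:y0+100,x0:x0+100],60,150); L=cv2.HoughLinesP(e,1,np.pi/360,20,minLineLength=25,maxLineGap=4)
for l in L[:,0] if L is not None else []:
    a=ray(d,l[0]+x0,l[1]+y0,.026);c=ray(d,l[2]+x0,l[3]+y0,.026); print(a[:2].round(4),c[:2].round(4),np.arctan2(*(c-a)[[1,0]]).round(3))
go(.5945,.2505,.06,-.147)
E
```

```text
t: 23.27
eef_pos: [0.563, 0.2491, 0.2418]
tcp_rot: [-3.14, -0.002, 2.993]
contact_force: [-1.1, -0.3, 0.3]
width: 0.0849
finger_force: 0.0
35 [0.5663 0.2293 0.026 ]
32 [0.5741 0.2787 0.026 ]
208 [0.595  0.2501 0.026 ]
32 [0.6161 0.2213 0.026 ]
28 [0.6236 0.271  0.026 ]
[0.5592 0.2239] [0.5681 0.2843] 1.424
[0.5876 0.2138] [0.5513 0.2201] 2.971
[0.6215 0.2768] [0.5797 0.2839] 2.974
[0.5552 0.2461] [0.5613 0.28  ] 1.394
[0.6101 0.2153] [0.5602 0.2237] 2.975
TCP [0.5625 0.2495 0.2426] yaw 2.994 shift [-0.0317  0.0057  0.1826] turn -0.0 (-/+pi) q6 -2.46
```

Scaled: 0.007 rad is 0.0022.

```bash
echo '[{"jaw": 0.085, "xyz": [-0.032, 0.006, 0.04], "yaw": 0.0022}, {"jaw": 0.085, "xyz": [-0.032, 0.006, 0.08], "yaw": 0.0022}, {"jaw": 0.085, "xyz": [-0.032, 0.006, 0.12], "yaw": 0.0022}, {"jaw": 0.085, "xyz": [-0.032, 0.006, 0.16], "yaw": 0.0022}, {"jaw": 0.085, "xyz": [-0.032, 0.006, 0.18], "yaw": 0.0022}, {"jaw": 0.085, "xyz": [-0.032, 0.006, 0.18], "yaw": 0.0022}, {"jaw": 0.085, "xyz": [-0.032, 0.006, 0.18], "yaw": 0.0022}]' | python3 steer.py|grep -E "eef|rot"; python3 -c "
from h import *
go(.5949,.2502,.005,-.157)"
```

```text
eef_pos: [0.5945, 0.2511, 0.0635]
tcp_rot: [-3.14, -0.0, 2.989]
TCP [0.5945 0.2511 0.0635] yaw 2.989 shift [-0.0005 -0.0008  0.0585] turn 0.005 (-/+pi) q6 -2.43
```

```bash
echo '[{"jaw": 0.085, "xyz": [0, -0.001, 0.03]}, {"jaw": 0.085, "xyz": [0, -0.001, 0.045]}, {"jaw": 0.085, "xyz": [0, -0.001, 0.053]}, {"jaw": 0.085, "xyz": [0, -0.001, 0.056]}, {"jaw": 0.085, "xyz": [0, -0.001, 0.057]}, {"jaw": 0.085, "xyz": [0, -0.001, 0.057]}]' | python3 steer.py|grep -E "eef|contact"; echo '[{"jaw": 0.07}, {"jaw": 0.05}, {"jaw": 0.05}, {"jaw": 0.05}, {"jaw": 0.05}]' | python3 steer.py
```

```text
eef_pos: [0.5964, 0.2505, 0.0086]
contact_force: [-0.7, 0.4, -0.1]
t: 24.82
eef_pos: [0.5964, 0.2504, 0.0084]
tcp_rot: [3.14, 0.003, 2.988]
contact_force: [-0.2, 1.8, 6.4]
width: 0.0628
finger_force: 68.7
```

```bash
echo '[{"jaw": 0.05, "xyz": [0, 0, -0.005]}, {"jaw": 0.05, "xyz": [0, 0, -0.01]}, {"jaw": 0.05, "xyz": [0, 0, -0.03]}, {"jaw": 0.05, "xyz": [0, 0, -0.06]}, {"jaw": 0.05, "xyz": [0, 0, -0.1]}, {"jaw": 0.05, "xyz": [0, 0, -0.14]}, {"jaw": 0.05, "xyz": [0, 0, -0.14]}, {"jaw": 0.05, "xyz": [0, 0, -0.14]}]' | python3 steer.py
python3 - <<'E'
from h import *
go(.586,.0545,.14,.128)
d=grab("wrist"); s=env.read_state(); u,v=pix(d,[.5855,.0540,.008]); print(u,v); dark(d,(max(0,int(u)-70),max(0,int(v)-65),int(u)+70,int(v)+65),35)
E
```

```text
t: 25.48
eef_pos: [0.5966, 0.2503, 0.15]
tcp_rot: [3.137, 0.004, 2.987]
contact_force: [0.3, 0.3, -3.0]
width: 0.0628
finger_force: 67.8
TCP [0.5966 0.2503 0.15  ] yaw 2.987 shift [-0.0196 -0.1952  0.0092] turn -0.282 (-/+pi) q6 -2.43
86.29619716536823 205.33985439675797
dark 85.0 204.8 6710.0 [0.5849 0.0531 0.008 ] edge ang 1.815
```

```bash
cat >> h.py <<'E'
def quad(d,p0,r,th=40,z=.008):
    g=cv2.cvtColor(d["img"],cv2.COLOR_RGB2GRAY); u,v=pix(d,p0); k=int(d["f"]*r/(d["T"][2,3]))
    x0,y0=max(0,int(u)-k),max(0,int(v)-k); m=(g[y0:y0+2*k,x0:x0+2*k]<th).astype(np.uint8)
    c=max(cv2.findContours(m,cv2.RETR_EXTERNAL,cv2.CHAIN_APPROX_NONE)[0],key=cv2.contourArea)
    q=np.array([ray(d,a+x0,b+y0,z)[:2] for a,b in cv2.approxPolyDP(c,5,True)[:,0]])
    print("quad centre",q.mean(0).round(4))
    for a,b in zip(q,np.roll(q,-1,0)): print(a.round(4),b.round(4),"len",np.linalg.norm(b-a).round(4),"ang",((np.arctan2(*(b-a)[::-1])+np.pi/4)%(np.pi/2)-np.pi/4).round(3))
E
python3 -c "
from h import *
quad(grab('wrist'),[.5855,.054,.008],.07); quad(grab('top'),[.5855,.054,.008],.06,45)"
echo '[{"jaw": 0.05, "xyz": [-0.01, -0.08, 0], "yaw": -0.0891}, {"jaw": 0.05, "xyz": [-0.01, -0.08, 0], "yaw": -0.0891}, {"jaw": 0.05, "xyz": [-0.01, -0.08, 0], "yaw": -0.0891}, {"jaw": 0.05, "xyz": [-0.01, -0.08, 0], "yaw": -0.0891}]' | python3 steer.py
python3 -c "
from h import *
quad(grab('wrist'),[.5855,.054,.008],.07); go(.586,.054,.12,.128)"
```

```text
quad centre [0.5867 0.0526]
[0.5466 0.0828] [0.5558 0.0141] len 0.0693 ang 0.133
[0.5558 0.0141] [0.6263 0.0225] len 0.0711 ang 0.119
[0.6263 0.0225] [0.6181 0.0912] len 0.0691 ang 0.119
[0.6181 0.0912] [0.5466 0.0828] len 0.072 ang 0.118
quad centre [0.5843 0.0557]
[0.6211 0.0252] [0.6129 0.0924] len 0.0677 ang 0.122
[0.6129 0.0924] [0.5476 0.0859] len 0.0656 ang 0.099
[0.5476 0.0859] [0.5556 0.0194] len 0.067 ang 0.119
[0.5556 0.0194] [0.6211 0.0252] len 0.0658 ang 0.088
t: 25.97
eef_pos: [0.5924, 0.167, 0.1445]
tcp_rot: [-3.141, -0.003, -3.017]
contact_force: [-0.0, -0.7, -2.2]
width: 0.0624
finger_force: 67.8
quad centre [0.5865 0.0531]
[0.5554 0.0137] [0.626  0.0223] len 0.0711 ang 0.122
[0.626  0.0223] [0.618  0.0923] len 0.0704 ang 0.113
[0.618  0.0923] [0.5465 0.0841] len 0.0719 ang 0.115
[0.5465 0.0841] [0.5554 0.0137] len 0.0709 ang 0.125
TCP [0.5924 0.1681 0.1446] yaw -3.018 shift [ 0.0204 -0.1125  0.0247] turn -0.004 (-/+pi) q6 -2.05
```

The nest is at (.5863,.0535) with yaw about 0.12, and the tool is already square with it.

Scaled: 0.003 rad is 0.001.

```bash
echo '[{"jaw": 0.05, "xyz": [0.019, -0.113, 0.03], "yaw": 0.001}, {"jaw": 0.05, "xyz": [0.019, -0.113, 0.03], "yaw": 0.001}, {"jaw": 0.05, "xyz": [0.019, -0.113, 0.06], "yaw": 0.001}, {"jaw": 0.05, "xyz": [0.019, -0.113, 0.06], "yaw": 0.001}, {"jaw": 0.05, "xyz": [0.019, -0.113, 0.06], "yaw": 0.001}, {"jaw": 0.05, "xyz": [0.019, -0.113, 0.06], "yaw": 0.001}]' | python3 steer.py|grep -E "eef|rot"
python3 - <<'E'
from h import *
d=grab("wrist"); s=env.read_state()
c=d["img"][100:400,160:480]; cv2.imwrite("pics/b3.png",cv2.cvtColor(cv2.resize(c,None,fx=2,fy=2),cv2.COLOR_RGB2BGR))
print(pix(d,[.5863,.0535,.008])); go(.5875,.0537,.0144,.12)
import pickle; pickle.dump((d,s),open("d_b.pkl","wb"))
E
```

```text
eef_pos: [0.588, 0.0549, 0.0853]
tcp_rot: [-3.141, -0.002, -3.02]
[320.71073417 206.01756437]
TCP [0.5887 0.0556 0.0865] yaw -3.018 shift [ 0.0015 -0.0017  0.0721] turn 0.003 (-/+pi) q6 -1.88
```

View pics/b3.png

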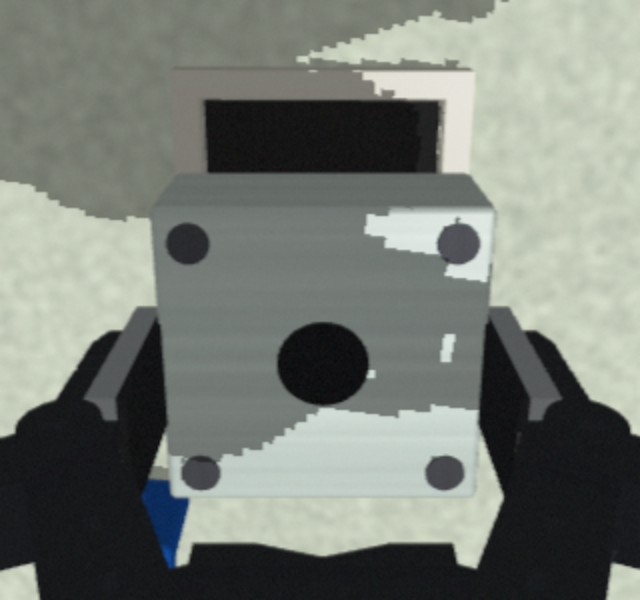

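The block is held level and square, with its hole at crop (323,363). The recess's far edge is at y≈99 and it spans x 206–441.

Run:
```python
from h import *
import pickle; d,s=pickle.load(open("d_b.pkl","rb"))
F=lambda u,v,z: ray(d,160+u/2-.25,100+v/2-.25,z)
b=F(323,363,s["eef_pos"][2]+.0176); h=np.mean([F(*q,s["eef_pos"][2]+.0176) for q in [(187,244),(459,243),(201,473),(445,473)]],0)
e=F(323,99.5,.010); a=-3.018; xt=np.array([np.cos(a),np.sin(a)])
n=e[:2]-xt*.037   # recess centre: half the recess toward -tool x
print("block",b.round(4),h.round(4),"edge",e.round(4),"nest",n.round(4)); D=n-h[:2]; yt=np.array([np.sin(a),-np.cos(a)]); print("tool shift",D@xt,D@yt)
```

```text
block [0.5864 0.0539 0.1041] [0.5867 0.0539 0.1041] edge [0.5496 0.0493 0.01  ] nest [0.5863 0.0539]
tool shift 0.0003749352251514103 4.031810470741669e-05
```

```bash
echo '[{"jaw": 0.05, "xyz": [0, 0, 0.025]}, {"jaw": 0.05, "xyz": [0, 0, 0.045]}, {"jaw": 0.05, "xyz": [0, 0, 0.055]}, {"jaw": 0.05, "xyz": [0, 0, 0.06]}, {"jaw": 0.05, "xyz": [0, 0, 0.063]}, {"jaw": 0.05, "xyz": [0, 0, 0.065]}, {"jaw": 0.05, "xyz": [0, 0, 0.065]}]' | python3 steer.py | grep -E "eef|contact"; echo '[{"jaw": 0.05, "xyz": [0, 0, 0.001]}, {"jaw": 0.05, "xyz": [0, 0, 0.002]}, {"jaw": 0.05, "xyz": [0, 0, 0.003]}, {"jaw": 0.05, "xyz": [0, 0, 0.003]}]' | python3 steer.py | grep -E "eef|contact"; echo '[{"jaw": 0.05, "xyz": [0, 0, 0.001]}, {"jaw": 0.05, "xyz": [0, 0, 0.002]}, {"jaw": 0.05, "xyz": [0, 0, 0.002]}]' | python3 steer.py | grep -E "eef|contact"
```

```text
eef_pos: [0.5889, 0.055, 0.0222]
contact_force: [0.8, -0.5, -2.8]
eef_pos: [0.5883, 0.0546, 0.0183]
contact_force: [0.1, -0.1, -2.1]
eef_pos: [0.5882, 0.0546, 0.016]
contact_force: [-0.2, -0.3, -2.0]
```

```bash
echo '[{"jaw": 0.05, "xyz": [0, 0, 0.001]}, {"jaw": 0.05, "xyz": [0, 0, 0.001]}]' | python3 steer.py | grep -E "eef|contact"; echo '[{"jaw": 0.05, "xyz": [0, 0, 0.001]}, {"jaw": 0.05, "xyz": [0, 0, 0.001]}]' | python3 steer.py | grep -E "eef|contact"; echo '[{"jaw": 0.05, "xyz": [0, 0, 0.001]}, {"jaw": 0.05, "xyz": [0, 0, 0.001]}]' | python3 steer.py | grep -E "eef|contact"
```

```text
eef_pos: [0.5882, 0.0546, 0.0151]
contact_force: [-0.6, -0.7, -2.3]
eef_pos: [0.5884, 0.0546, 0.0145]
contact_force: [0.5, -0.7, -1.4]
eef_pos: [0.5885, 0.0546, 0.0145]
contact_force: [-3.5, -0.4, 3.8]
```

Contact came at 14.5 mm, as expected for the recess floor. I'll release, rise and check.

```bash
echo '[{"jaw": 0.075, "xyz": [0, 0, -0.001]}, {"jaw": 0.085, "xyz": [0, 0, -0.001]}, {"jaw": 0.085, "xyz": [0, 0, -0.001]}, {"jaw": 0.085, "xyz": [0, 0, -0.002]}, {"jaw": 0.085, "xyz": [0, 0, -0.03]}, {"jaw": 0.085, "xyz": [0, 0, -0.07]}, {"jaw": 0.085, "xyz": [0, 0, -0.11]}, {"jaw": 0.085, "xyz": [0, 0, -0.15]}]' | python3 steer.py | grep -E "eef|width";echo '[{"jaw": 0.085, "xyz": [0, 0, -0.1]}, {"jaw": 0.085, "xyz": [0, 0, -0.1]}, {"jaw": 0.085, "xyz": [0, 0, -0.1]}, {"jaw": 0.085, "xyz": [0, 0, -0.1]}]' | python3 steer.py | grep -E "eef|contact"
python3 - <<'E'
from h import *
d=grab("wrist"); g=cv2.cvtColor(d["img"],cv2.COLOR_RGB2GRAY); u,v=pix(d,[.5863,.0537,.032]).astype(int); x0,y0=u-45,v-45
n,_,st,ce=cv2.connectedComponentsWithStats((g[y0:y0+90,x0:x0+90]<80).astype(np.uint8))
for i in range(1,n):
    if st[i,4]>8: print(st[i,4],ray(d,*(ce[i]+[x0,y0]),.032).round(4))
print(g[v,u-48:u+49:3]); print(g[v-48:v+49:3,u])
t=grab("top")
b=cv2.inRange(cv2.cvtColor(t["img"],cv2.COLOR_RGB2HSV),(105,120,40),(130,255,255)); b[:, :250]=0; b[:,380:]=0; b[250:]=0;b[:90]=0
M=cv2.moments(b,True); print("filter px",M["m10"]/M["m00"],M["m01"]/M["m00"])
o=cv2.inRange(cv2.cvtColor(cv2.cvtColor(cv2.imread("pics/top0.png"),cv2.COLOR_BGR2RGB),cv2.COLOR_RGB2HSV),(105,120,40),(130,255,255)); o[:, :250]=0; o[:,380:]=0; o[250:]=0;o[:90]=0
M=cv2.moments(o,True); print("was",M["m10"]/M["m00"],M["m01"]/M["m00"])
E
```

```text
eef_pos: [0.588, 0.0544, 0.165]
width: 0.0848
eef_pos: [0.59, 0.0545, 0.27]
contact_force: [0.1, 1.2, -0.3]
725 [0.5624 0.0483 0.032 ]
37 [0.5648 0.0255 0.032 ]
34 [0.5589 0.0754 0.032 ]
200 [0.5868 0.0535 0.032 ]
30 [0.615  0.0315 0.032 ]
28 [0.6087 0.0816 0.032 ]
[158 164 127 163 164 130  61 171 173 173 173 176 177 146  34  35  35  38
  36 151 181 181 182 180 182 181 111 123 173 173 150 154 146]
[ 96 155 170 170  41  14  78 179 181 176 178 183 179 177  37  33  35  37
  36 111 177 171 173 172 172 178 166 169 159 146 149 153 155]
filter px 311.15767634854774 135.59751037344398
was 310.56542056074767 138.70560747663552
```

```bash
python3 -c "
from bench import env
print(env.hand_in())"
```

```text
the job is handed in; nothing more can be done
None
```

The cap, small stage, large stage and block were each set down upright in their own nests, checked by camera and contact height, and the job is handed in; hand-in returned no verdict, and I steered clear of the wrench and filter (only the filter was re-checked, with a roughly 3-pixel difference I put down to the arm blocking the view).

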